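Clip the copper-washer carrier onto the inspection stage

ROBOT

A 6-joint arm with a two-finger parallel gripper is mounted at the origin on the work surface. World frame = base frame: x ahead of the robot, y to its left, z up, the work surface at z = 0. Lengths are in mm, angles in rad, forces in N, time in s.
With the tool pointing down it reaches from about 275 to 1000 mm from the base axis. Payload 8.4 kg.
Tool frame: the origin (TCP) lies on the centre line of the jaws, within the pads' length; the fingertips stand 17 mm ahead of it and the grasp point (between the pads) lies 2 mm behind it; x points along the fingers, z is the direction in which the jaws open and shut, and the axes are right-handed (so a half turn about x gives the same grasp; the last joint's range is limited). The gripper opens to 85 mm and grips with 20 to 120 N. Pads are 22 mm wide; open, the fingers measure 114 mm over their backs; the gripper's body (76 mm by 85 mm) begins 54 mm behind the grasp point. The pads swing forward as they close: fully open they stand 13 mm farther back than shut.
Start: joints at [1.104, 0.353, 1.633, -0, 1.155, -0.002], TCP at [280.152, 558.698, 248.281] pointing down, gripper open.
Joint ranges: [-2.63, 2.63], [-0.92, 2.1], [0.06, 2.66], [-1.3, 4.44], [0, 2.69], [-3.02, 3.02]. Speed limits (rad/s): [2.22, 2.22, 2.79, 3.14, 3.14, 3.14].

INTERFACE

Orientations are given as a 3x3 rotation matrix whose columns are the frame's x, y, z axes.
In Python, from plant import observe, optics, ctrl gives the robot as it stands.
- The arm moves only by the shell command python3 -m pendant 'ROWS' [OPENING] [FORCE]. ROWS is JSON, a list of rows, each a list of 4 numbers: the shift along the tool's x, y, z in mm, then the turn about the tool's x in rad. A call has exactly 10 rows; each row shifts and turns the commanded pose from where the row before left it, along the tool's axes as they then stand; what a row does not reach is not made up. A row lasts 1/8 s, in which the tool goes at most 62.5 mm and 10.7 degrees, less where a joint would pass 70% of its speed; a pose out of reach is approached as far as the arm can. A call is refused whole if a number of a shift passes 62.5 or a number of a turn 0.188, either way. A call with a gripper value outside its range is refused whole. OPENING is the finger opening in mm, from 0 to 85.4, set as the call begins (- or left out, the last holds). The fingers move at their own pace and stop on an object; FORCE is the grip in N (left out, the last holds). Time passes only in rows, so rows that do not move let the fingers close, or fill a call up. It gives the time, the measured TCP pose, the force and the opening at its end, in the units of the state.
- observe(): the state, without advancing time (a new reading comes with each control period).
- optics.grab_frame(name): name is "scene" or "top" or "wrist"; returns the picture (400x640x3 uint8, blue, green, red); there is no depth.
- optics.get_calibration(name): a dict with "fovy" (degrees; the focal length in pixels is half the picture's height over the tangent of half this angle, whatever the lens; pixels are square), "cx", "cy" (the principal point, pixels), "k1" (the pictures are not rectified: a ray, as slopes to the right and down, at radius r is drawn at 1 + k1 r^2 times it, then the intrinsics apply), "view" (4x4, takes a point from world to camera coordinates). Camera axes: x right, y up, looking along -z (the intrinsics and any distortion apply to the point x, -y, -z); pixel columns grow to the right and rows downward; lengths in mm; the calibration is good to about 2 mm. A picture is of the moment at which its call begins: read the wrist's pose just before it. get_calibration takes no time and is no camera call; for the wrist camera it gives the pose at the moment of the call.
- ctrl.finish_job(): hands the job in, once; it reports no verdict.
Trained networks look in the newest picture that a camera, given by its name, has taken for a name from the list of things; names that differ only in an ending like _2 or _b are one class to them, and where a whole thing is asked for, a point or a joint stands for the part that bears it (a point fixed in the world has none). Each returns a list of dicts, best first, with "score" (0 to 1); they miss things now and then, are a little off and sometimes report something else, mostly with a low value. They report only what shows in the picture. A call takes as long as a camera call. They do not tell look-alikes from the thing itself.
- optics.recognise(camera, query): "location" ([column, row] in pixels, amid what is visible of it).
- optics.silhouettes(camera, query): "mask" (400x640 bool, what is visible of it) and "location" ([column, row] in pixels, amid what is visible of it).
The state is a dict: "clock": time; "joint_positions": joint angles; "qvel": joint speeds; "effort": joint torques, N m; "eef_pos": TCP position; "tcp_rot": TCP orientation; "force": force on the tool from outside, world axes, zero at the start; "ft_torque": the same for the moment, N m; "grip_width": finger opening in mm.
Only numpy, scipy, OpenCV 4.12 (cv2) and the standard library are available. Lean on these libraries where they do the work, as an engineer would, in place of code of your own. Each camera call takes 0.05 s, during which the arm holds its last target.

TASK

Get the injector's copper sealing washer ready for inspection: lift the stage's spring clip by its red knob until it stays up, slide the white carrier that holds the copper washer flat along the stage beneath the clip, up to the stop, then lower the clip onto it so that it stays clamped, and let go.

Things in the scene. Friction and masses are not known exactly. Their poses are not given: they have to be found in the camera images.
- carrier_copper: White plate 100 x 44 x 6 mm, 60 g, with a copper washer glued on top; lies flat on the table. Two others alike hold a black or blue washer. Origin: centre of the underside; x along the length, z up. Black upright grip tab centred at x -38, y 0 mm: 24 (x) by 12 mm (y), top 40 mm above the underside; grasp it across y from above, fingertips clear of the plate. The x +50 mm end goes in first.
- seat (a point): Centre of the seat (black 100 x 44 mm area) on the fixed grey stage's top, 25 mm above the table. x: slide-in direction, z up. Flat top from x -75 mm on. Side rails 4 mm high, inner faces at y +-32 mm; stop 8 mm high, face at x +50 mm. A carrier is home with its origin here, x axes alike, tab at the open -x end. The raised clip overhangs the seat's last 20 mm, 30 mm above it: come in low from -x.
- clip (a joint): Steel spring clip's angle, rad: 0 down (start), 0.8 raised (hard stop), about 0.06 resting on a carrier. Hinge axis parallel to the seat's y at seat x +80, z +12 mm; the clip, 26 mm wide, reaches 60 mm from it towards -x, its foot landing at seat x +20 mm. Over-centre spring: below 0.4 it pulls shut, above 0.4 it pulls open and stays up. 3 to 4 N at the knob moves it.
- clip_knob (a point): Centre of the clip's red ball knob, 24 mm across, on a thin stem, 32 mm above the clip's arm. Clip down: at seat x +30, y 0, z +46 mm. It moves on a circle of radius 60.5 mm about the hinge, up and towards +x (raised: seat x +70, z +72 mm). Grasp it from above across the seat's y, so that it can turn between the fingers, and carry it along the arc.
There are look-alikes about, which are no part of the job. Leave any purple or turquoise look-alike of the carrier_copper alone.

How it is judged:
By the outcome, as a careful person would: the job done as asked, in the order asked, and still so for the second after the job is handed in, with the robot touching nothing.
It also fails if it takes over 58 s, if anything falls off the work surface, if the arm or the gripper's body presses on something with over 40 N, if the wrist force passes 120 N, or if a joint passes its speed limit or range.

## Working session

There is one attempt and no reset: what is moved stays moved. The work goes in short steps, Python scripts to look and compute and a shell command to move; the robot and the scene stay as the last step left them, time stands still between calls to the robot, and variables do not carry over. Pictures are saved under pics/ and viewed, and the job is handed in when it is done.

```bash
ls; mkdir -p pics
python3 - <<'E'
from plant import observe, optics
import cv2, numpy as np
s=observe(); print(s)
for c in ["scene","top"]:
    im=optics.grab_frame(c); cv2.imwrite(f"pics/{c}0.png",im)
    k=optics.get_calibration(c); print(c,k)
    for q in ["carrier_copper","clip","clip_knob","seat"]:
        try:
            for d in optics.recognise(c,q): print(c,q,d)
        except Exception as e: print(q,e)
E
```

```text
pics
{'clock': 0.0, 'joint_positions': array([ 1.10359729e+00,  3.53632148e-01,  1.63417382e+00, -2.63237708e-05,
        1.15518240e+00, -2.36894701e-03]), 'qvel': array([ 0.00018976,  0.00060529, -0.00015391, -0.00073113, -0.00070354,
       -0.00016264]), 'effort': array([ 2.06923673e-03, -6.05244827e+01, -3.42051923e+01,  1.81638256e-04,
        9.30861424e-03,  3.60997956e-05]), 'eef_pos': array([279.94771196, 558.27244627, 247.55467432]), 'tcp_rot': array([[-6.07108141e-04, -8.93902523e-01,  4.48260985e-01],
       [-1.25698307e-03,  4.48261396e-01,  8.93901640e-01],
       [-9.99999026e-01, -2.07615060e-05, -1.39576348e-03]]), 'force': array([ 0.34952996, -0.33160272,  0.97430496]), 'ft_torque': array([-0.01810258, -0.06093558, -0.05680794]), 'grip_width': 85.70332791266824}
scene {'fovy': 47.70394577589825, 'cx': 326.3623205698488, 'cy': 197.9080389450576, 'k1': -0.10879339747033098, 'view': array([[ 8.21496401e-02,  9.96568956e-01,  1.00872046e-02,
        -2.90784821e+01],
       [-6.37237489e-01,  4.47415717e-02,  7.69367646e-01,
         2.59589188e+02],
       [ 7.662765
[... 757 characters left out ...]
03,
        -3.11510809e+01],
       [ 9.87725439e-01, -1.33546197e-02,  1.55628119e-01,
        -5.24055086e+02],
       [-1.55655924e-01, -1.06215893e-03,  9.87810764e-01,
        -8.32848914e+02],
       [ 0.00000000e+00,  0.00000000e+00,  0.00000000e+00,
         1.00000000e+00]])}
top carrier_copper {'location': [290.9, 269.9], 'score': 0.96}
top carrier_copper {'location': [385.1, 289.4], 'score': 0.84}
top carrier_copper {'location': [394.1, 118.0], 'score': 0.81}
top carrier_copper {'location': [323.7, 204.5], 'score': 0.74}
top clip {'location': [227.6, 168.8], 'score': 0.6}
top clip_knob {'location': [230.2, 167.8], 'score': 0.63}
top seat {'location': [225.2, 178.7], 'score': 0.8}
```

View pics/scene0.png

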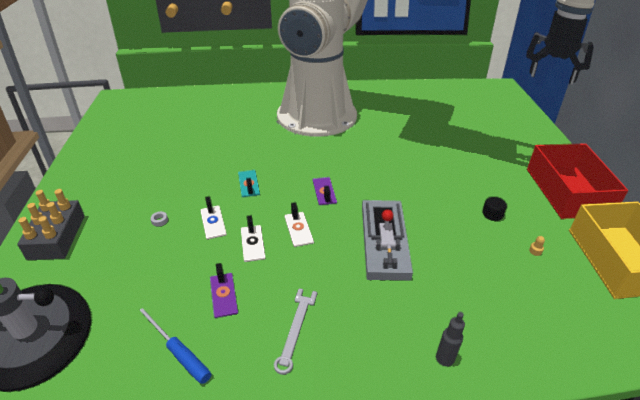

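View pics/top0.png

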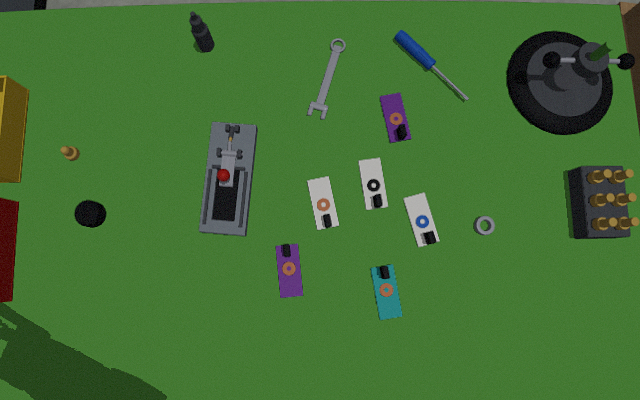

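Run:
```python
import cv2
im=cv2.imread('pics/top0.png')
a=im[90:330,180:460]; cv2.imwrite('pics/top0z.png',cv2.resize(a,None,fx=2.5,fy=2.5,interpolation=cv2.INTER_CUBIC))
im=cv2.imread('pics/scene0.png')
a=im[140:320,190:450]; cv2.imwrite('pics/scene0z.png',cv2.resize(a,None,fx=3,fy=3,interpolation=cv2.INTER_CUBIC))
```

```text
(no output)
```

View pics/top0z.png

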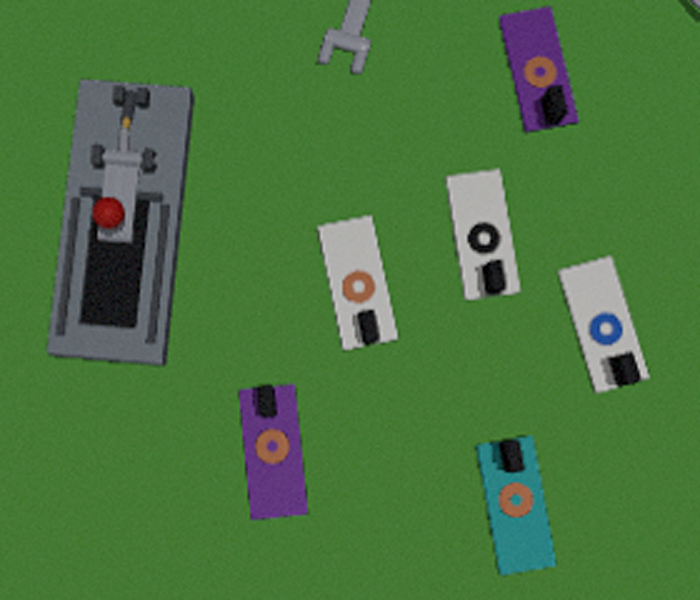

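View pics/scene0z.png

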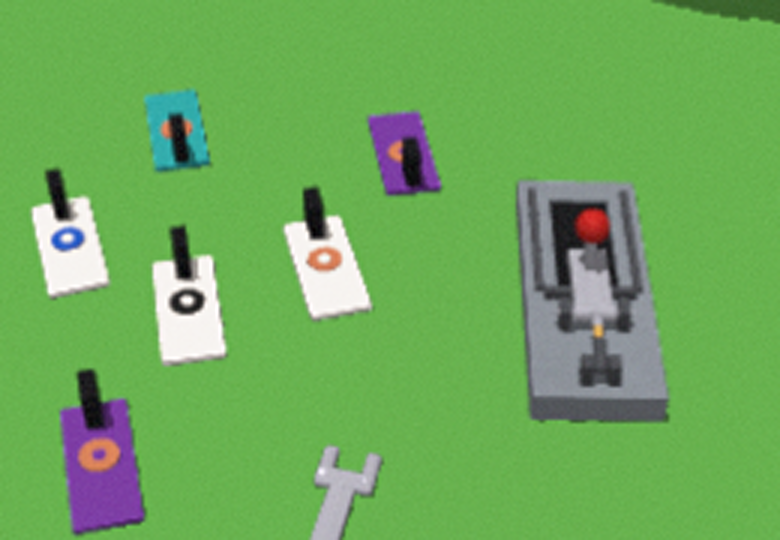

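The scene shows three white carriers. The copper one is at top (323,203), with its tab at the near end (326,221). The stage is at top (228,180), knob at (223,175) and open end toward the robot. The purple and turquoise ones are look-alikes.

```bash
cat > h.py <<'E'
import numpy as np, cv2
from scipy.optimize import least_squares
from plant import observe, optics
def calib(n):return optics.get_calibration(n)
def proj(k,P):
    P=np.atleast_2d(P).astype(float);c=P@k['view'][:3,:3].T+k['view'][:3,3]
    u=c[:,0]/-c[:,2];v=-c[:,1]/-c[:,2];r2=u*u+v*v;g=1+k['k1']*r2
    f=200/np.tan(np.radians(k['fovy'])/2)
    return np.c_[k['cx']+f*u*g,k['cy']+f*v*g]
def unproj(k,px,z):
    f=200/np.tan(np.radians(k['fovy'])/2)
    px=np.atleast_2d(px).astype(float);d=(px-[k['cx'],k['cy']])/f;r=d.copy()
    for _ in range(20): r=d/(1+k['k1']*(r**2).sum(1,keepdims=True))
    dirs=np.c_[r[:,0],-r[:,1],-np.ones(len(r))]@k['view'][:3,:3]
    o=-k['view'][:3,:3].T@k['view'][:3,3]
    return o+dirs*((z-o[2])/dirs[:,2])[:,None]
E
python3 - <<'E'
from h import *
k=calib('top'); ks=calib('scene')
Z=lambda a:np.array(a)/2.5+[180,90]
# carrier top-plate white contour
im=cv2.imread('pics/top0.png').astype(int)
m=((im.min(2)>120)).astype(np.uint8)
n,l,st,ce=cv2.connectedComponentsWithStats(m)
for i in range(1,n):
    if st[i,4]>300: print(st[i],ce[i])
def rect(pts): return cv2.minAreaRect(pts.astype(np.float32))
i=l[190,318]; print('lab',i)
cs,_=cv2.findContours((l==i).astype(np.uint8),cv2.RETR_EXTERNAL,cv2.CHAIN_APPROX_NONE)
c=max(cs,key=len)[:,0]
w=unproj(k,c,6)[:,:2]; print('carrier rect',rect(w))
hc=unproj(k,Z([[319,226],[372,216],[397,340],[344,349]]),6); print(hc,hc.mean(0))
# stage
st=unproj(k,Z([[80,80],[191,88],[164,364],[48,355]]),25);print('stage',st)
print('seat front',unproj(k,Z([[81,322],[135,328]]),25))
print('rail far ends/near ends',unproj(k,Z([[75,200],[167,207],[60,334],[152,341]]),29))
print('knob top',unproj(k,Z([[108,212]]),71))
sc=lambda a:np.array(a)/3+[190,140]
print('knob scene',unproj(ks,sc([[593,225]]),71))
print('scene stage',unproj(ks,sc([[517,182],[633,184],[666,402],[530,402]]),25))
print('scene carrier',unproj(ks,sc([[285,226],[341,217],[370,308],[314,318]]),6))
for i in range(2):
  for n,kk in (('top',k),('scene',ks)): pass
E
```

```text
[309  45  35  73 490] [325.80204082  82.64897959]
[359 158  29  52 821] [372.2228989  179.88915956]
[307 176  32  54 872] [322.13990826 199.76720183]
[404 192  36  55 848] [419.50353774 215.69457547]
lab 25
carrier rect ((510.2042236328125, -73.6781234741211), (100.64759826660156, 43.54862976074219), 10.91033935546875)
[[ 554.45137347  -44.72014752    6.        ]
 [ 561.94151924  -86.82454282    6.        ]
 [ 463.31259352 -104.23757808    6.        ]
 [ 456.86735455  -62.8071937     6.        ]] [509.14321019 -74.64736553   6.        ]
stage [[671.58927609 143.62075905  25.        ]
 [663.4210341   55.13183424  25.        ]
 [445.70364704  74.95229046  25.        ]
 [453.5372912  164.05293498  25.        ]]
seat front [[478.59810606 139.03574379  25.        ]
 [473.49214645  97.37055291  25.        ]]
rail far ends/near ends [[573.37332059 144.63121567  29.        ]
 [566.7664825   72.87705011  29.        ]
 [469.17301031 154.21356373  29.        ]
 [463.02277177  83.67903576  29.        ]]
knob top [[555.04740491 111.13369869  71.        ]]
knob scene [[556.43991883 110.14935664  71.        ]]
scene stage [[452.78604819  74.82932086  25.        ]
 [461.47519929 163.89958405  25.        ]
 [679.50188792 139.96067291  25.        ]
 [672.40395291  51.80907726  25.        ]]
scene carrier [[ 469.57858112 -104.11757006    6.        ]
 [ 462.26085541  -61.25171451    6.        ]
 [ 561.16244617  -45.00675298    6.        ]
 [ 568.23341846  -84.97808759    6.        ]]
```

```bash
cat >> h.py <<'E'
def moves(target,yaw_seat=None):
    """tool-frame shift to world target, turn so tool z azimuth = yaw+90deg"""
    s=observe();R=s['tcp_rot'];d=R.T@(np.array(target)-s['eef_pos'])
    az=np.arctan2(R[1,2],R[0,2]); t=0
    if yaw_seat is not None: t=-((np.radians(yaw_seat)+np.pi/2)-az)
    return np.round(d,1),round(t,4)
E
python3 - <<'E'
from h import *
k=calib('wrist'); s=observe(); R=s['tcp_rot'];V=k['view']
o=-V[:3,:3].T@V[:3,3]
print(k['fovy'],k['cx'],k['cy'],k['k1']); print('cam in tool',R.T@(o-s['eef_pos'])); print('cam axes in tool (cols x,y,z)',np.round(R.T@V[:3,:3].T,3))
print(moves([490,40,300],-5.5))
E
```

```text
61.565018801491426 319.1168868433827 201.93196369475692 -0.05460826607578034
cam in tool [-124.93954535   67.50826844   -0.60986535]
cam axes in tool (cols x,y,z) [[-0.     0.268 -0.963]
 [ 0.     0.963  0.268]
 [ 1.     0.    -0.   ]]
(array([ -51.7, -420.1, -369.6]), np.float64(-0.3688))
```

```bash
cat >> h.py <<'E'
def plan(target,yaw_seat,n):
    s=observe();R=s['tcp_rot'].copy();p=s['eef_pos']
    _,t=moves(target,yaw_seat); D=(np.array(target)-p)/n
    for i in range(n):
        d=R.T@D; print([*[round(float(v),1) for v in d],round(t/n,4)])
        a=t/n;c,q=np.cos(a),np.sin(a)
        R=R@np.array([[1,0,0],[0,c,-q],[0,q,c]])
E
python3 - <<'E'
from h import *
plan([505,25,230],-5.5,10)
E
```

```text
[1.8, -44.0, -37.6, np.float64(-0.0369)]
[1.8, -42.6, -39.2, np.float64(-0.0369)]
[1.8, -41.1, -40.8, np.float64(-0.0369)]
[1.8, -39.6, -42.3, np.float64(-0.0369)]
[1.8, -38.0, -43.7, np.float64(-0.0369)]
[1.8, -36.4, -45.1, np.float64(-0.0369)]
[1.8, -34.7, -46.4, np.float64(-0.0369)]
[1.8, -33.0, -47.6, np.float64(-0.0369)]
[1.8, -31.2, -48.8, np.float64(-0.0369)]
[1.8, -29.4, -49.9, np.float64(-0.0369)]
```

```bash
python3 -m pendant '[[2,-44,-38,-0.037],[2,-43,-39,-0.037],[2,-41,-41,-0.037],[2,-40,-42,-0.037],[2,-38,-44,-0.037],[2,-36,-45,-0.037],[2,-35,-46,-0.037],[2,-33,-48,-0.037],[2,-31,-49,-0.037],[2,-29,-50,-0.037]]' 60 30
python3 - <<'E'
from h import *
s=observe();print(s['eef_pos'],s['qvel'].round(3),s['clock'])
k=calib('wrist');im=optics.grab_frame('wrist');cv2.imwrite('pics/w1.png',im)
import pickle;pickle.dump((s,k),open('w1.pkl','wb'))
E
```

```text
clock: 1.75
eef_pos: [505.8, 22.5, 228.6]
tcp_rot: [[0.001, -0.996, 0.094], [0.0, 0.094, 0.996], [-1.0, -0.001, 0.0]]
force: [0.2, 0.4, 0.8]
grip_width: 59.8
[505.83596352  22.50878703 228.57243285] [-0.889  0.234 -0.255  0.003  0.015 -1.176] 1.75
```

View pics/w1.png

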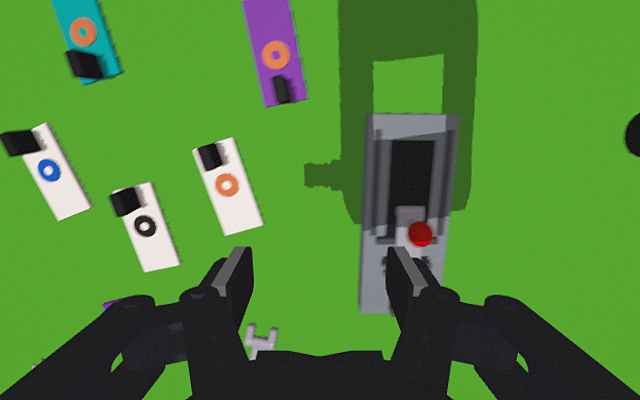

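Copper carrier at (228,185), stage at (410,215), knob (420,234); the picture is motion-blurred, so I retake it settled.

Run:
```python
from h import *
for i in range(2): optics.grab_frame('wrist')
s=observe();k=calib('wrist');im=optics.grab_frame('wrist');cv2.imwrite('pics/w2.png',im)
print(s['eef_pos'],s['qvel'].round(3),s['clock'])
import pickle;pickle.dump((s,k),open('w2.pkl','wb'))
cv2.imwrite('pics/w2a.png',cv2.resize(im[100:325,340:480],None,fx=2.6,fy=2.6,interpolation=cv2.INTER_CUBIC))
hsv=cv2.cvtColor(im,cv2.COLOR_BGR2HSV)
red=(((hsv[...,0]<6)|(hsv[...,0]>174))&(hsv[...,1]>170)&(hsv[...,2]>60)).astype(np.uint8)
n,l,st,ce=cv2.connectedComponentsWithStats(red)
for i in range(1,n):
    if st[i,4]>60: print('red',st[i],ce[i],unproj(k,ce[i],71))
m=(im.min(2)>130).astype(np.uint8)
n,l,st,ce=cv2.connectedComponentsWithStats(m)
for i in range(1,n):
    if st[i,4]>800:
        cs,_=cv2.findContours((l==i).astype(np.uint8),cv2.RETR_EXTERNAL,cv2.CHAIN_APPROX_NONE)
        c=max(cs,key=len)[:,0]
        print(st[i],ce[i],cv2.minAreaRect(unproj(k,c,6)[:,:2].astype(np.float32)))
```

```text
[505.87234067  22.0444855  228.25653071] [ 0.06  -0.013  0.024  0.019  0.009  0.039] 1.9
red [410 220  27  26 528] [422.99810606 232.6155303 ] [[554.4087658  110.63063384  71.        ]]
[ 373  113   72   27 1476] [408.35501355 124.02303523] ((461.6228942871094, 117.35919189453125), (72.23558807373047, 25.96780776977539), 88.5990982055664)
[  24  124   69   97 2445] [ 58.0192229  178.21267894] ((474.04364013671875, -266.0455322265625), (99.34081268310547, 44.30326843261719), 14.75559139251709)
[ 194  137   71   99 2742] [233.47921225 192.07731583] ((509.6656799316406, -73.94520568847656), (99.68585968017578, 44.05257797241211), 11.026948928833008)
[ 125  182   57   90 2243] [153.33214445 234.23004904] ((546.5299682617188, -173.3997802734375), (100.28143310546875, 44.18904113769531), 7.204536437988281)
[ 399  217   52   69 1083] [427.9076639  250.42474608] ((604.8026733398438, 128.70863342285156), (55.928321838378906, 83.47521209716797), 84.44473266601562)
[ 364  229   33   84 1576] [375.34390863 276.30266497] ((624.6987915039062, 79.18204498291016), (34.258426666259766, 105.71204376220703), 84.99723815917969)
```

View pics/w2a.png

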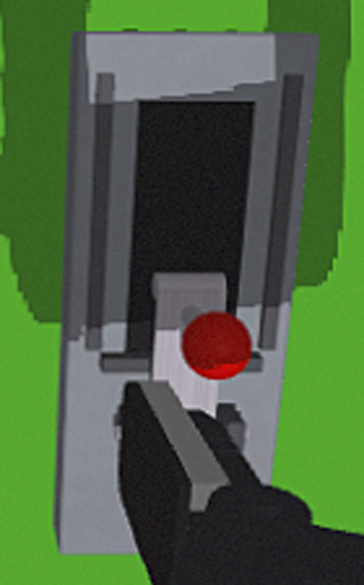

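View pics/w2.png

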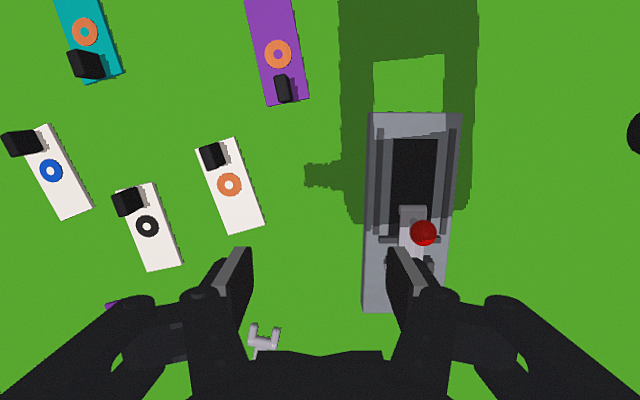

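Settled picture: copper carrier centre (510,-74) with a rectangle fit of 99.7x44.1, matching top. Knob at (423,233); seat's near edge and rails are visible at about (390–438,139).

Run:
```python
from h import *
import pickle
s,k=pickle.load(open('w2.pkl','rb'))
Z=lambda a:np.array(a)/2.6+[340,100]-0.3
print('stage near corners',unproj(k,Z([[75,33],[319,36]]),25).round(1))
print('seat near corners',unproj(k,Z([[138,101],[255,102]]),25).round(1))
print('rail inner near(top z29) L,R',unproj(k,Z([[113,74],[284,75]]),29).round(1))
print('rail inner far',unproj(k,Z([[102,348],[260,348]]),29).round(1))
kt=calib('top')
def resid(P,pts):pass
# model fit using top+wrist picks: params x,y,yaw
T=lambda a:np.array(a)/2.5+[180,90]-0.3
mod=[]; 
def add(kk,px,loc): mod.append((kk,np.array(px),loc))
for px,l in zip(Z([[138,101],[255,102]]),[[-50,-22,25],[-50,22,25]]): add(k,px,l)
for px,l in zip(T([[81,322],[135,328]]),[[-50,22,25],[-50,-22,25]]): add(kt,px,l)
for px,l in zip(Z([[219,346]]),[[30,0,71]]): add(k,px,l)
for px,l in zip(T([[108,212]]),[[30,0,71]]): add(kt,px,l)
def f(p):
    c,q=np.cos(p[2]),np.sin(p[2]);r=[]
    for kk,px,l in mod:
        r+=list((proj(kk,[p[0]+c*l[0]-q*l[1],p[1]+q*l[0]+c*l[1],l[2]])[0]-px))
    return np.array(r)
o=least_squares(f,[525,113,-.1]);print(o.x,np.degrees(o.x[2]),f(o.x).reshape(-1,2).round(1))
```

```text
stage near corners [[446.2  74.5  25. ]
 [455.5 164.4  25. ]]
seat near corners [[473.   96.4  25. ]
 [477.5 140.2  25. ]]
rail inner near(top z29) L,R [[462.   86.8  29. ]
 [468.1 149.7  29. ]]
rail inner far [[568.1  77.3  29. ]
 [574.5 140.4  29. ]]
[ 5.25207621e+02  1.14033229e+02 -8.95652659e-02] -5.131711725289339 [[ 0.3  0.4]
 [ 0.2 -0.1]
 [-0.4  0.9]
 [ 0.7  0.3]
 [-0.1  0.5]
 [ 0.2  0.3]]
```

```bash
python3 -m pendant '[[12,-8,18.6,0],[12,-8,18.6,0],[12,-8,18.6,0],[12,-8,18.6,0],[12,-8.6,18.6,0],[25,0,0,0],[25,0,0,0],[25,0,0,0],[24,0,0,0],[0,0,0,0]]' 60 30
python3 - <<'E'
from h import *
s=observe();k=calib('wrist');im=optics.grab_frame('wrist');cv2.imwrite('pics/w3.png',im)
print(s['eef_pos'],s['force'],moves([555,110.8,69]))
E
```

```text
clock: 3.2
eef_pos: [553.3, 113.4, 67.3]
tcp_rot: [[-0.004, -0.996, 0.094], [-0.001, 0.094, 0.996], [-1.0, 0.004, -0.001]]
force: [-0.3, -1.1, -0.4]
grip_width: 59.9
[553.27155982 113.43048551  67.26253024] [-0.34958453 -1.11234825 -0.42410196] (array([-0.5, -1.2, -2.6]), 0)
```

View pics/w3.png

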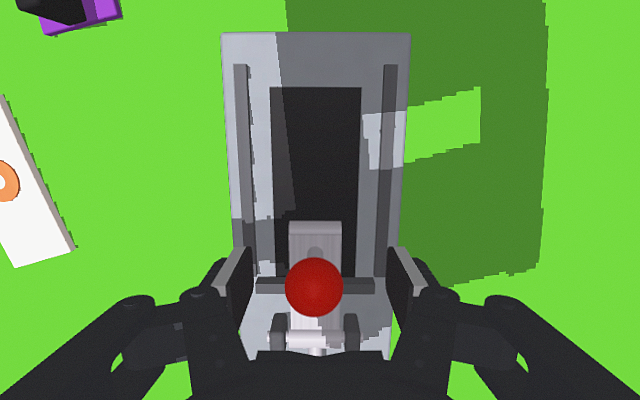

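Knob at (314,287), between the fingers and ~2 mm to the left of mid (320). I correct and close.

```bash
python3 - <<'E'
from h import *
k=calib('wrist');print(unproj(k,[[314,287]],71), unproj(k,[[270,88],[361,88]],25))
E
python3 -m pendant '[[-1,-1.5,-2.3,0],[0,0,0,0],[0,0,0,0],[0,0,0,0],[0,0,0,0],[0,0,0,0],[0,0,0,0],[0,0,0,0],[0,0,0,0],[0,0,0,0]]' 10 25
python3 - <<'E'
from h import *
s=observe();im=optics.grab_frame('wrist');cv2.imwrite('pics/w4.png',im)
print(s['eef_pos'],s['force'],s['grip_width'])
E
```

```text
[[556.2897856 110.544101   71.       ]] [[474.56606329  96.72647765  25.        ]
 [478.70171597 140.16388281  25.        ]]
clock: 4.5
eef_pos: [556.6, 110.8, 71.4]
tcp_rot: [[0.002, -0.995, 0.095], [0.0, 0.095, 0.996], [-1.0, -0.002, 0.001]]
force: [0.6, -0.1, 6.5]
grip_width: 22.1
[556.56067099 110.83855557  71.37443966] [ 0.55212274 -0.07879087  6.46590563] 22.108830782020732
```

View pics/w4.png

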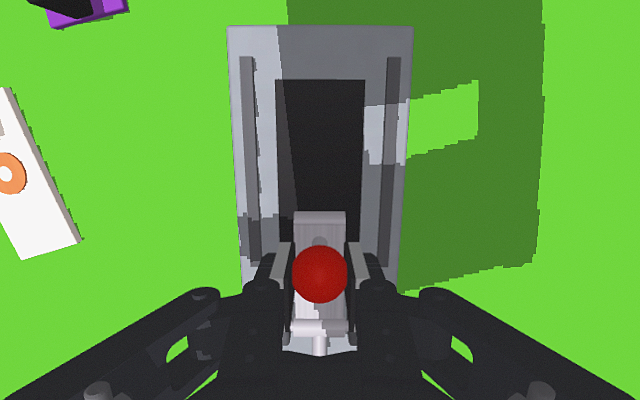

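```bash
python3 -m pendant '[[-4.2,-3.1,0,0],[-3.9,-3.5,0,0],[-3.6,-3.8,0,0],[-3.3,-4.1,0,0],[-2.8,-4.3,0,0],[-2.6,-4.7,0,0],[-2.1,-4.8,0,0],[-1.6,-4.9,0,0],[-1.3,-5.1,0,0],[0,0,0,0]]' 10 30
python3 - <<'E'
from h import *
s=observe();im=optics.grab_frame('wrist');cv2.imwrite('pics/w5.png',im)
print(s['eef_pos'],s['force'],s['grip_width'])
E
```

```text
clock: 5.8
eef_pos: [594.9, 107.0, 96.0]
tcp_rot: [[0.002, -0.996, 0.095], [0.0, 0.095, 0.996], [-1.0, -0.002, 0.0]]
force: [-0.1, 2.5, 1.4]
grip_width: 21.8
[594.86753404 106.97534019  96.04986015] [-0.12266203  2.5063896   1.3579435 ] 21.784115265363464
```

View pics/w5.png

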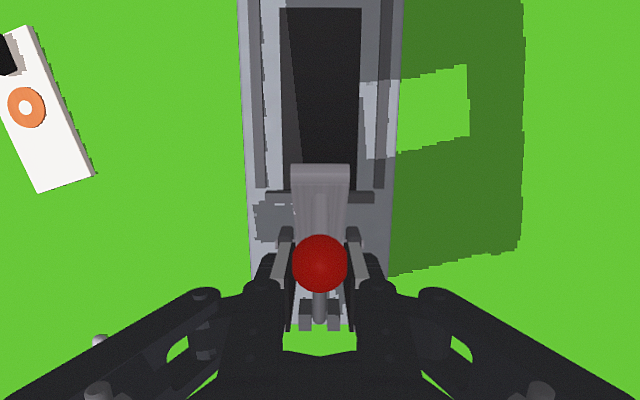

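```bash
python3 -m pendant '[[0,0,0,0],[0,0,0,0],[0,0,0,0],[-30,0,0,0],[-40,0,0,0],[-6,20.8,-39.8,0],[-6,20.8,-39.8,0],[-6,20.8,-39.8,0],[-6,20.8,-39.8,0],[-6,20.8,-39.8,0]]' 60 30
python3 - <<'E'
from h import *
optics.grab_frame('top')
optics.grab_frame('wrist')
s=observe();k=calib('wrist');im=optics.grab_frame('wrist');cv2.imwrite('pics/w6.png',im)
print(s['eef_pos'],s['qvel'].round(2),s['force'],s['grip_width'])
plan([472.6,-81,80],10.9,4)
m=(im.min(2)>130).astype(np.uint8)
n,l,st,ce=cv2.connectedComponentsWithStats(m)
for i in range(1,n):
    if st[i,4]>1500:
        cs,_=cv2.findContours((l==i).astype(np.uint8),cv2.RETR_EXTERNAL,cv2.CHAIN_APPROX_NONE)
        c=max(cs,key=len)[:,0]
        print(st[i],ce[i],cv2.minAreaRect(unproj(k,c,6)[:,:2].astype(np.float32)))
E
```

```text
clock: 7.1
eef_pos: [470.4, -82.3, 196.0]
tcp_rot: [[0.0, -0.996, 0.094], [-0.0, 0.094, 0.996], [-1.0, -0.0, -0.0]]
force: [0.1, 1.2, 0.5]
grip_width: 60.0
[469.22436218 -83.6532732  196.13447183] [ 0.05  0.03 -0.03  0.03 -0.02  0.06] [-0.02399518 -0.34442802  0.43262532] 59.84623998525466
[29.0, -0.5, 0.4, np.float64(-0.0719)]
[29.0, -0.5, 0.4, np.float64(-0.0719)]
[29.0, -0.5, 0.4, np.float64(-0.0719)]
[29.0, -0.6, 0.3, np.float64(-0.0719)]
[ 474  146  115  159 4978] [528.09803134 203.82462836] ((539.2691650390625, 124.03056335449219), (93.55370330810547, 170.61740112304688), 84.33015441894531)
[ 106  150   73  105 2979] [142.14031554 209.27760994] ((473.9715270996094, -266.5001525878906), (99.7960205078125, 44.3123664855957), 14.863137245178223)
[ 298  168   69  103 3211] [333.9112426  223.48115852] ((509.648681640625, -74.55109405517578), (99.80635833740234, 44.24041748046875), 10.958118438720703)
[ 206  215   67   91 1508] [247.05371353 257.01591512] ((546.44140625, -174.07965087890625), (100.02527618408203, 44.003074645996094), 7.25950813293457)
```

View pics/w6.png

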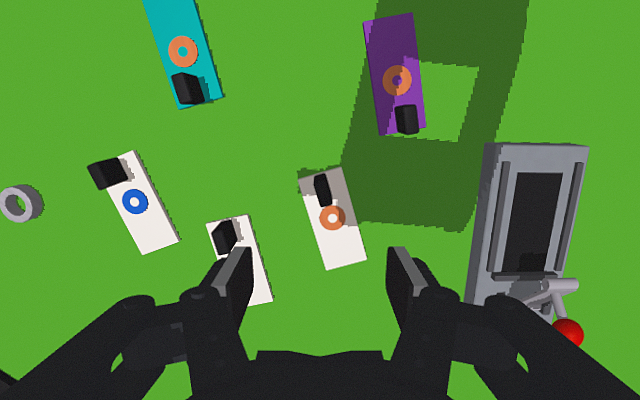

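Clip stays up (arm raised at (555,290), knob (567,333)); carrier unmoved at (333,215). I now turn and descend onto its tab.

```bash
python3 -m pendant '[[29,-0.6,0.5,-0.072],[29,-0.6,0.4,-0.072],[29,-0.6,0.4,-0.071],[29,-0.6,0.4,-0.071],[15,0,0,0],[10,0,0,0],[8,0,0,0],[0,0,0,0],[0,0,0,0],[0,0,0,0]]' 45 30
python3 - <<'E'
from h import *
s=observe();k=calib('wrist');im=optics.grab_frame('wrist');cv2.imwrite('pics/w7.png',im)
print(s['eef_pos'],s['qvel'].round(2),s['force'],s['grip_width'],moves([472.4,-81.5,30],11.0))
E
```

```text
clock: 8.5
eef_pos: [474.1, -79.6, 47.2]
tcp_rot: [[0.001, -0.982, -0.19], [-0.0, -0.19, 0.982], [-1.0, -0.001, -0.0]]
force: [0.6, -0.1, -0.0]
grip_width: 44.8
[474.12590159 -79.58574547  47.18950175] [ 0.  0.  0. -0. -0. -0.] [ 0.61741266 -0.13524988 -0.03809505] 44.83394635550808 (array([17.1,  2. , -1.5]), np.float64(-0.001))
```

View pics/w7.png

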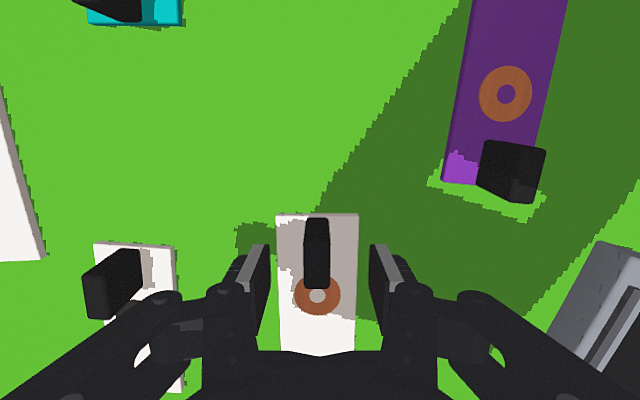

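Tab (317,252) lies between the fingers, slightly left of mid. Final descent, then grip.

```bash
python3 -m pendant '[[8,1,-0.8,0],[8.5,1,-0.7,0],[0,0,0,0],[0,0,0,0],[0,0,0,0],[0,0,0,0],[0,0,0,0],[0,0,0,0],[0,0,0,0],[0,0,0,0]]' - - ;python3 -m pendant '[[0,0,0,0],[0,0,0,0],[0,0,0,0],[0,0,0,0],[0,0,0,0],[0,0,0,0],[0,0,0,0],[0,0,0,0],[-3,0,0,0],[-3,0,0,0]]' 5 40
python3 - <<'E'
from h import *
s=observe();k=calib('wrist');im=optics.grab_frame('wrist');cv2.imwrite('pics/w8.png',im)
print(s['eef_pos'],s['qvel'].round(2),s['force'],s['grip_width'])
E
```

```text
clock: 9.8
eef_pos: [472.1, -81.3, 30.2]
tcp_rot: [[-0.0, -0.982, -0.19], [-0.0, -0.19, 0.982], [-1.0, 0.0, -0.0]]
force: [-0.6, -0.5, -0.1]
grip_width: 45.1
clock: 11.05
eef_pos: [471.9, -81.3, 36.2]
tcp_rot: [[-0.001, -0.982, -0.19], [0.0, -0.19, 0.982], [-1.0, 0.001, 0.0]]
force: [-0.5, 0.1, -0.6]
grip_width: 11.5
[471.86918081 -81.27723365  36.16999228] [-0.   -0.05 -0.01 -0.    0.05 -0.  ] [-0.46708335  0.12066278 -0.55659957] 11.502813330331117
```

View pics/w8.png

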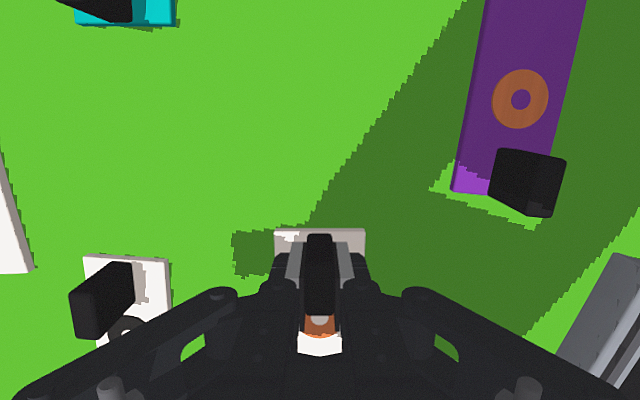

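Run:
```python
from h import *
p=observe()['eef_pos']
plan([442.9,121.4,p[2]],-5.3,7)
```

```text
[-0.0, -1.4, 29.2, np.float64(0.0405)]
[-0.0, -0.2, 29.3, np.float64(0.0405)]
[-0.0, 1.0, 29.2, np.float64(0.0405)]
[-0.0, 2.2, 29.2, np.float64(0.0405)]
[-0.0, 3.3, 29.1, np.float64(0.0405)]
[-0.0, 4.5, 28.9, np.float64(0.0405)]
[-0.0, 5.7, 28.7, np.float64(0.0405)]
```

```bash
python3 -m pendant '[[-20,0,0,0],[-25,0,0,0],[-20,0,0,0],[0,-1.4,29.2,0.0405],[0,-0.2,29.3,0.0405],[0,1,29.2,0.0405],[0,2.2,29.2,0.0405],[0,3.3,29.1,0.0405],[0,4.5,28.9,0.0405],[0,5.7,28.7,0.0405]]'
python3 - <<'E'
from h import *
for i in range(2):optics.grab_frame('wrist')
s=observe();k=calib('wrist');im=optics.grab_frame('wrist');cv2.imwrite('pics/w9.png',im)
print(s['eef_pos'],s['qvel'].round(2),s['force'],s['grip_width'],moves([442.9,121.4,57],-5.3))
im=optics.grab_frame('top');cv2.imwrite('pics/t9.png',cv2.resize(im[90:330,180:460],None,fx=2.5,fy=2.5,interpolation=cv2.INTER_CUBIC))
E
```

```text
clock: 12.35
eef_pos: [442.5, 122.3, 101.2]
tcp_rot: [[0.0, -0.996, 0.094], [-0.0, 0.094, 0.996], [-1.0, -0.0, 0.0]]
force: [1.1, 0.0, -0.6]
grip_width: 11.8
[442.51794173 123.23888238 101.27257151] [-0.04 -0.    0.01 -0.02  0.   -0.09] [ 0.63909724 -0.27217213 -0.75226465] 11.215575723337263 (array([44.2, -0.5, -0.8]), np.float64(0.0027))
```

View pics/w9.png

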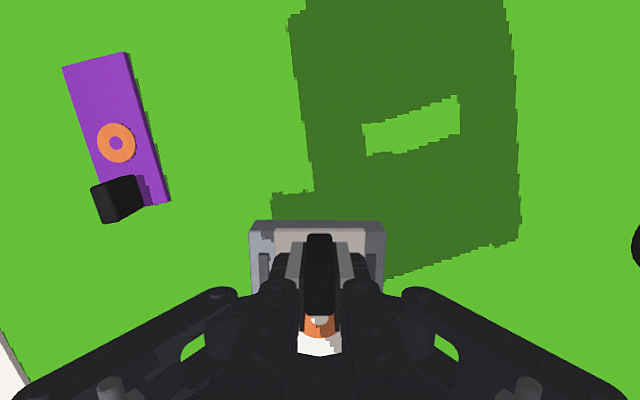

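View pics/t9.png

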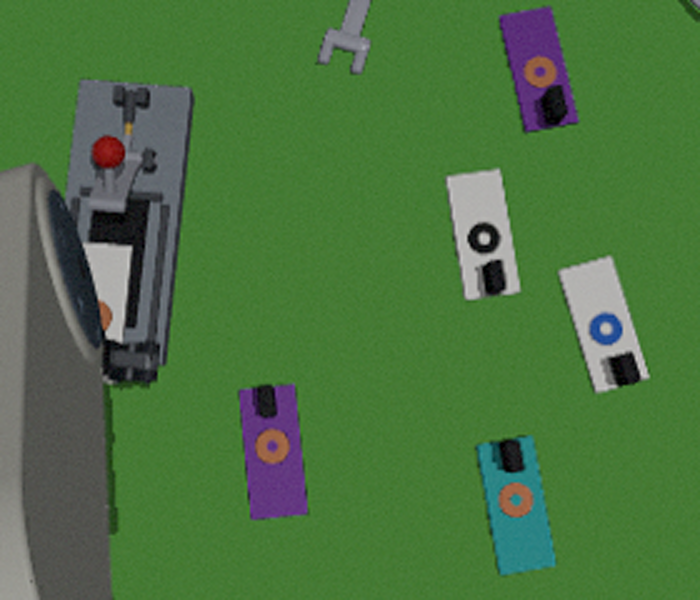

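Carrier hangs above the seat, in line between the rails; the clip is still up. Lowering it to the stage.

```bash
python3 -m pendant '[[15,0,-0.8,0.0027],[12,0,0,0],[8,0,0,0],[5,0,0,0],[4,0,0,0],[0.5,0,0,0],[0.5,0,0,0],[0.5,0,0,0],[0.5,0,0,0],[0,0,0,0]]'
python3 - <<'E'
from h import *
s=observe();print(s['eef_pos'],s['force'],s['ft_torque'],s['grip_width'],moves([442.9,121.4,55.2],-5.3))
E
```

```text
clock: 13.8
eef_pos: [442.8, 120.6, 55.3]
tcp_rot: [[0.0, -0.995, 0.095], [0.0, 0.095, 0.995], [-1.0, -0.0, 0.0]]
force: [0.2, -0.4, -0.9]
grip_width: 11.0
[442.78692515 120.62967988  55.27248143] [ 0.22930809 -0.37299917 -0.86748384] [0.01538881 0.0178383  0.04023115] 10.956579961122127 (array([ 0.1, -0. ,  0.8]), np.float64(-0.0024))
```

```bash
python3 -m pendant '[[0.5,0,0.3,0],[0.3,-3,0.1,0],[0,-5,0,0],[0,-6,0,0],[0,-6,0,0],[0,-6,0,0],[0,-6,0,0],[0,-5,0,0],[0,-3,0,0],[0,0,0,0]]'
python3 - <<'E'
from h import *
s=observe();print(s['eef_pos'],s['force'],s['ft_torque'],s['grip_width'],moves([525.5-38*.9957,113.7+38*.0924,55.2],-5.3))
im=optics.grab_frame('wrist');cv2.imwrite('pics/w10.png',im)
E
```

```text
clock: 15.05
eef_pos: [479.9, 117.0, 55.1]
tcp_rot: [[-0.005, -0.995, 0.095], [-0.001, 0.095, 0.995], [-1.0, 0.005, -0.001]]
force: [-14.1, 0.7, 24.8]
grip_width: 11.1
[479.91612602 117.0389285   55.14534347] [-14.11788257   0.65863132  24.81510622] [ 0.0952092   2.04587999 -0.04710607] 11.126523358177582 (array([-0.1, -7.7,  0.9]), np.float64(-0.0029))
```

View pics/w10.png

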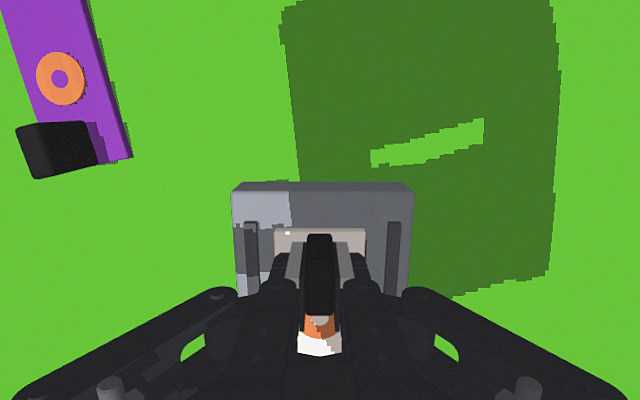

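Carrier is between the rails, but pressing down with 25 N; I ease up and slide the rest.

```bash
python3 -m pendant '[[-0.6,0,0,0],[0,0,0.3,0],[0,-1,0.3,0],[0,-1,0.3,0],[0,-1,0,0],[0,-1,0,0],[0,-1,0,0],[0,0,0,0],[0,0,0,0],[0,0,0,0]]'
python3 - <<'E'
from h import *
s=observe();print(s['eef_pos'],s['force'],s['ft_torque'],s['grip_width'],moves([525.5-38*.9957,113.7+38*.0924,55.2],-5.3))
E
```

```text
clock: 16.35
eef_pos: [486.1, 117.5, 55.2]
tcp_rot: [[-0.003, -0.995, 0.095], [-0.0, 0.095, 0.995], [-1.0, 0.003, -0.001]]
force: [-7.8, 0.8, 14.4]
grip_width: 11.1
[486.14275651 117.45004892  55.15828626] [-7.81419053  0.77877002 14.44355987] [ 0.0206581   1.24801634 -0.05966995] 11.118201305329073 (array([-0. , -1.5, -0.1]), np.float64(-0.0028))
```

```bash
python3 -m pendant '[[-0.5,0,0,0],[0,-0.5,0,0],[0,-0.5,0,0],[0,-0.5,0,0],[0,0,0,0],[0,0,0,0]
,[0,0,0,0],[0,0,0,0],[0,0,0,0],[0,0,0,0]]'
python3 - <<'E'
from h import *
s=observe();print(s['eef_pos'],s['force'],s['ft_torque'],s['grip_width'],moves([525.5-38*.9957,113.7+38*.0924,55.2],-5.3))
im=optics.grab_frame('wrist');cv2.imwrite('pics/w11.png',im)
im=optics.grab_frame('scene');cv2.imwrite('pics/s11.png',cv2.resize(im[180:300,320:440],None,fx=5,fy=5,interpolation=cv2.INTER_CUBIC))
E
```

```text
clock: 17.6
eef_pos: [486.7, 117.5, 55.2]
tcp_rot: [[-0.005, -0.995, 0.095], [-0.0, 0.095, 0.995], [-1.0, 0.005, -0.001]]
force: [-11.5, 4.1, 11.3]
grip_width: 11.0
[486.66564761 117.49066219  55.17924802] [-11.48678643   4.05567218  11.2830765 ] [ 0.49475845  1.63246012 -0.03868479] 10.96172200028179 (array([-0. , -1. , -0.2]), np.float64(-0.0029))
```

View pics/s11.png

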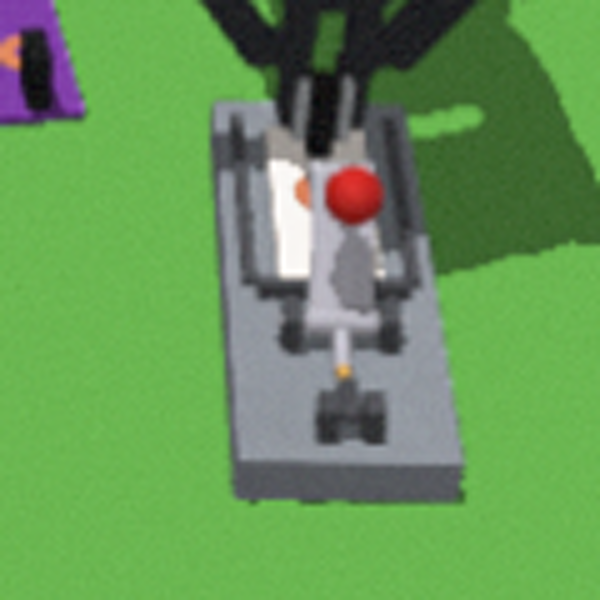

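```bash
python3 -m pendant '[[-0.3,0,0,0],[0,-0.5,0,0],[0,-0.5,0,0],[0,0,0,0],[0,0,0,0],[0,0,0,0]
,[0,0,0,0],[0,0,0,0],[0,0,0,0],[0,0,0,0]]'
python3 - <<'E'
from h import *
s=observe();print(s['eef_pos'],s['force'],s['ft_torque'],s['grip_width'],moves([525.5-38*.9957,113.7+38*.0924,55.2],-5.3))
E
```

```text
clock: 18.95
eef_pos: [486.7, 117.4, 55.2]
tcp_rot: [[-0.007, -0.995, 0.095], [-0.0, 0.095, 0.995], [-1.0, 0.007, -0.001]]
force: [-13.8, 4.3, 10.3]
grip_width: 11.5
[486.65768842 117.39789923  55.17482623] [-13.83905475   4.26225506  10.34273574] [ 0.76113436  1.87435858 -0.01716163] 11.524002200200393 (array([-0. , -1. , -0.1]), np.float64(-0.003))
```

At the stop (no advance under added push). Release and rise.

```bash
python3 -m pendant '[[-0.3,1,-0.3,0],[0,0,0,0],[0,0,0,0],[0,0,0,0],[0,0,0,0],[-10,0,0,0],[-25,0,0,0],[-35,0,0,0],[-35,0,0,0],[-30,0,0,0]]' 50 30
python3 - <<'E'
from h import *
optics.grab_frame('top')
for i in range(2): optics.grab_frame('wrist')
s=observe();k=calib('wrist');im=optics.grab_frame('wrist');cv2.imwrite('pics/w12.png',im)
print(s['eef_pos'],s['force'],s['grip_width'],moves([595,107,96],-5.3))
m=(im.min(2)>125).astype(np.uint8)
import pickle;pickle.dump((s,k),open('w12.pkl','wb'))
E
```

```text
clock: 20.2
eef_pos: [489.2, 117.2, 193.2]
tcp_rot: [[0.001, -0.995, 0.095], [0.0, 0.095, 0.995], [-1.0, -0.001, 0.0]]
force: [1.1, 0.1, 0.9]
grip_width: 50.3
[490.09610306 117.41517382 193.06904331] [-0.01955679  0.21155084  0.13176051] 49.82722565916019 (array([  95.9, -106.1,   -0.2]), np.float64(-0.0026))
```

View pics/w12.png

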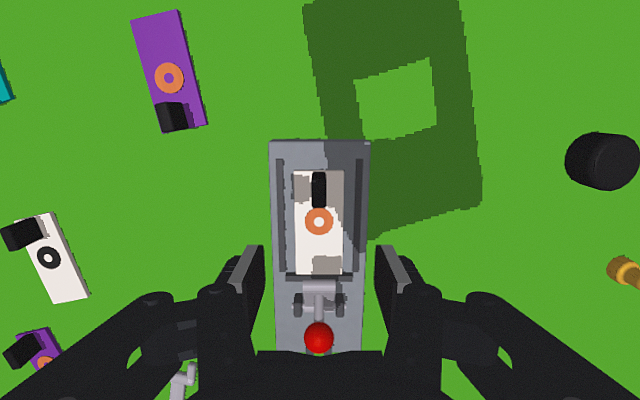

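```bash
python3 - <<'E'
from h import *
import pickle
s,k=pickle.load(open('w12.pkl','rb'))
c=unproj(k,[[293,170],[344,170],[295.5,275],[342,275]],31);print(c.round(1),c.mean(0).round(1))
print(unproj(k,[[319,338]],97))
E
cd pics; python3 -c "
import cv2;im=cv2.imread('w12.png');cv2.imwrite('w12z.png',cv2.resize(im[130:370,240:400],None,fx=2.5,fy=2.5,interpolation=cv2.INTER_CUBIC))"
```

```text
[[472.1  96.1  31. ]
 [476.3 140.   31. ]
 [572.3  86.7  31. ]
 [576.6 130.6  31. ]] [524.3 113.3  31. ]
[[593.94501523 106.93609113  97.        ]]
```

View pics/w12z.png

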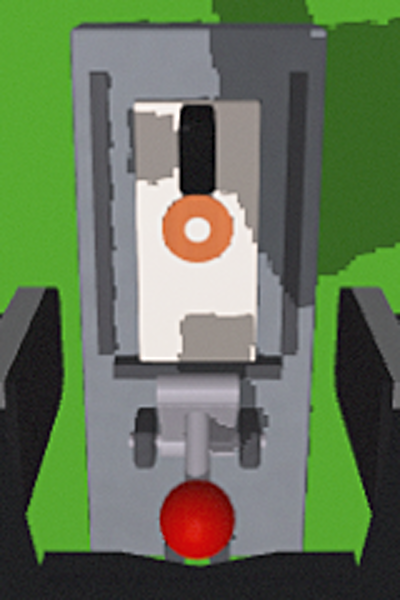

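Carrier is home against the stop, square (centre 524.3,113.3 vs seat 525,113.6). Knob at (319,338), i.e. (594,107). Going to it now.

```bash
python3 -m pendant '[[0,-30,0,0],[0,-35,0,0],[0,-30,0,0],[0,-10.5,0,0],[10,0,0,0],[25,0,0,0],[25,0,0,0],[20,0,0,0],[15,0,0,0],[0,0,0,0]]' 50 25
python3 - <<'E'
from h import *
s=observe();im=optics.grab_frame('wrist');cv2.imwrite('pics/w13.png',im)
print(s['eef_pos'],s['force'],s['grip_width'],moves([594.7,107,95],-5.3))
k=calib('wrist')
E
```

```text
clock: 21.65
eef_pos: [592.5, 107.1, 94.7]
tcp_rot: [[-0.003, -0.996, 0.095], [-0.0, 0.095, 0.996], [-1.0, 0.003, -0.001]]
force: [-0.2, 0.0, -0.4]
grip_width: 50.0
[592.49114298 107.08550356  94.73779166] [-0.18014676  0.02174156 -0.4416405 ] 49.951018762648445 (array([ 0.7, -1.3, -0.1]), np.float64(-0.0023))
```

View pics/w13.png

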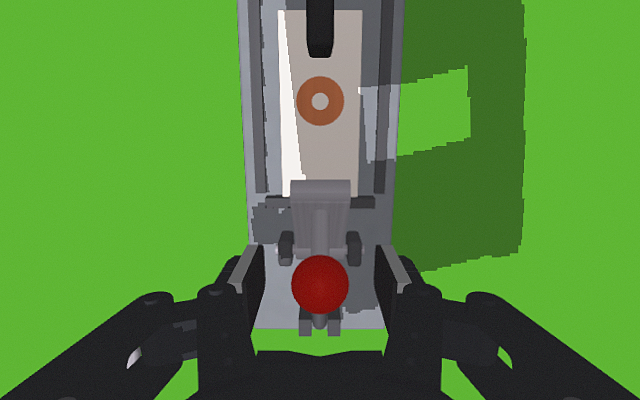

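```bash
python3 -m pendant '[[-0.5,-2,0,0],[0,0,0,0],[0,0,0,0],[0,0,0,0],[0,0,0,0],[0,0,0,0],[0,0,0,0],[0,0,0,0],[0,0,0,0],[0,0,0,0]]' 10 25
python3 - <<'E'
from h import *
s=observe()
print(s['eef_pos'],s['force'],s['grip_width'])
E
```

```text
clock: 22.95
eef_pos: [596.9, 106.9, 97.6]
tcp_rot: [[0.002, -0.995, 0.095], [0.0, 0.095, 0.995], [-1.0, -0.002, 0.0]]
force: [-0.3, -1.7, 6.3]
grip_width: 21.9
[596.9343271  106.89450599  97.64419676] [-0.31759641 -1.67571838  6.27880779] 21.895413660884437
```

```bash
python3 -m pendant '[[1.1,4.8,0,0],[1.4,4.7,0,0],[1.9,4.7,0,0],[2.2,4.5,0,0],[2.5,4.2,0,0],[2.9,4,0,0],[3.3,3.8,0,0],[3.5,3.5,0,0],[3.8,3.2,0,0],[0,0,0,0]]'
python3 - <<'E'
from h import *
s=observe();im=optics.grab_frame('wrist');cv2.imwrite('pics/w14.png',im)
print(s['eef_pos'],s['force'],s['grip_width'])
E
```

```text
clock: 24.2
eef_pos: [558.3, 110.6, 73.5]
tcp_rot: [[-0.001, -0.995, 0.095], [-0.0, 0.095, 0.995], [-1.0, 0.001, -0.0]]
force: [-1.0, 0.4, -1.3]
grip_width: 22.2
[558.32860865 110.60661847  73.53658992] [-0.98374057  0.36644683 -1.25409856] 22.236423391544292
```

View pics/w14.png

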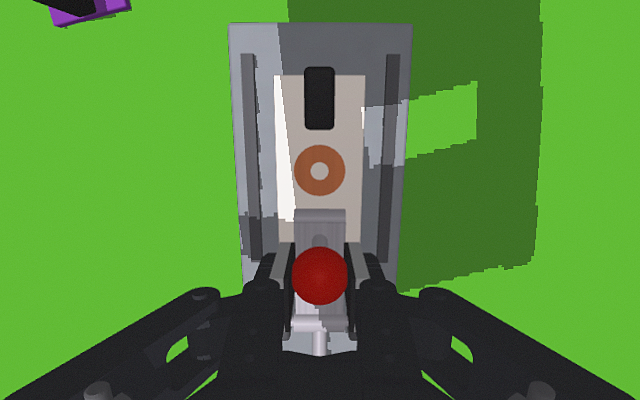

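Clip's foot is down on the carrier near (320,212), washer at (320,170) free of it. Release, hold, rise.

```bash
python3 -m pendant '[[0,0,0,0],[0,0,0,0],[0,0,0,0],[0,0,0,0],[0,0,0,0],[-10,0,0,0],[-25,0,0,0],[-35,0,0,0],[-30,10,0,0],[-10,30,0,0]]' 60 25
python3 - <<'E'
from h import *
for i in range(3): optics.grab_frame('wrist')
s=observe();k=calib('wrist');im=optics.grab_frame('wrist');cv2.imwrite('pics/w15.png',im)
print(s['clock'],s['eef_pos'],s['force'],s['grip_width'])
im=optics.grab_frame('scene');cv2.imwrite('pics/s15.png',cv2.resize(im[180:300,320:440],None,fx=5,fy=5,interpolation=cv2.INTER_CUBIC))
E
```

```text
clock: 25.5
eef_pos: [520.8, 114.6, 186.8]
tcp_rot: [[0.005, -0.995, 0.095], [0.001, 0.095, 0.995], [-1.0, -0.005, 0.001]]
force: [-0.4, -1.0, -0.1]
grip_width: 60.4
25.65 [518.55168465 114.45205589 185.28080042] [ 0.13393927 -0.58524438  0.1866363 ] 59.85393420561502
```

View pics/w15.png

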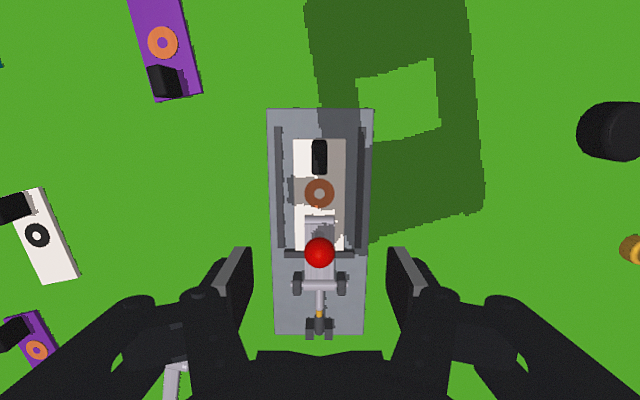

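View pics/s15.png

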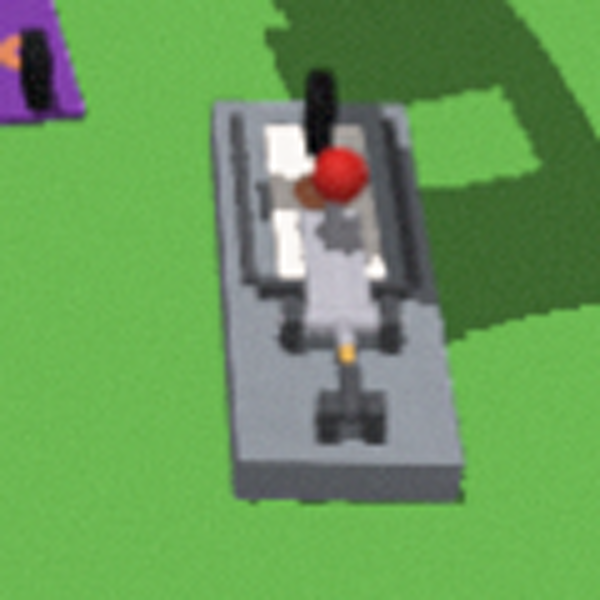

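Run:
```python
from h import *
k=calib('wrist')
c=unproj(k,[[294,138],[345,138],[296,250],[343,250]],31);print(c.round(1),c.mean(0).round(1))
S=np.array([525.3,113.6]);c,q=np.cos(np.radians(-5.3)),np.sin(np.radians(-5.3))
p=unproj(k,[[319,252]],74)[0];d=p[:2]-S;print(p,'seat xy',c*d[0]+q*d[1],-q*d[0]+c*d[1], 'z-consistent exp 32.1,0')
print(observe()['qvel'].round(3))
from plant import ctrl
print(ctrl.finish_job())
```

```text
[[473.3  97.6  31. ]
 [477.3 139.1  31. ]
 [572.1  88.   31. ]
 [576.1 130.   31. ]] [524.7 113.7  31. ]
[556.79027936 110.18012939  74.        ] seat xy 31.6715443667469 -0.49647402688542996 z-consistent exp 32.1,0
[-0.002  0.02  -0.007 -0.    -0.002  0.001]
the job is handed in; nothing more can be done
None
```

The copper washer's carrier is home on the stage and clamped under the clip. I raised the clip by its knob until it stayed up, slid the carrier in to the stop, then lowered the clip onto it. I let go, moved the arm clear and handed the job in at about 26 s.

- **Carrier:** it measured at (524.7, 113.7), against a seat estimate of (525.3, 113.6). It sits square between the rails, and a further push at the stop moved it no further.
- **Clip:** after release the knob read seat x 31.7 mm, where 32.1 mm is expected with the clip resting on a carrier. The last pictures show the clip still down.
- **Robot:** the gripper is open and above the stage, touching nothing.
- **Pressing force:** I briefly pressed the carrier onto the stage with about 25 N while sliding, then eased off.
- **Disagreement:** my first hand-picked points in the scene camera were 6–8 mm off from the top camera. I relied on the wrist and top cameras, which agreed within about 1 mm.

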